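Scrape the coconut shell off the board into the tray

ROBOT

A 6-joint arm with a two-finger parallel gripper is mounted at the origin on the work surface. World frame = base frame: x ahead of the robot, y to its left, z up, the work surface at z = 0. Lengths are in mm, angles in rad, forces in N, time in s.
With the tool pointing down it reaches from about 300 to 775 mm from the base axis. Payload 14.6 kg.
Tool frame: the origin (TCP) lies between the finger pads; the fingertips stand 8 mm ahead of it and the grasp point (between the pads) lies 11 mm behind it; z points along the fingers, y is the direction in which the jaws open and shut (so a half turn about z gives the same grasp; the last joint's range is limited). The gripper opens to 94 mm and grips with 3 to 60 N. Pads are 16 mm wide; open, the fingers measure 119 mm over their backs; the gripper's body (75 mm by 177 mm) begins 78 mm behind the grasp point.
Start: joints at [-1.194, 0.3, 1.521, -0, 1.321, -0.067], TCP at [236.148, -496.713, 213.446] pointing down, gripper open.
Joint ranges: [-3.03, 3.03], [-0.79, 2.21], [0.23, 2.52], [-1.04, 4.18], [0, 3.07], [-2.55, 2.55]. Speed limits (rad/s): [2.22, 2.22, 2.57, 3.14, 3.14, 3.14].

INTERFACE

Orientations are given as [roll, pitch, yaw] about the fixed x, y, z axes, in that order (R = Rz(yaw) Ry(pitch) Rx(roll)).
In Python, from cell import manip gives the robot as it stands. The module is installed in compiled form; this text tells all that it offers.
- The arm moves only by the tool send_rows, never from a script. Its argument "series" is a list that holds one entry, the list of rows, each a list of 5 numbers: the opening, from 0 (shut) to 1 (fully open), then the shift along the tool's x, y, z in mm, then the turn about the tool's z in degrees. In form: [[[gripper, dx, dy, dz, roll], ...]]. A call has 1 to 10 rows; each row is the pose to reach, as a shift and turn from the pose commanded when the call began, along the tool's axes at that moment; what a row does not reach only later rows make up. A row lasts 1/10 s, in which the tool goes at most 50 mm and 8.59 degrees, less where a joint would pass 70% of its speed; a pose out of reach is approached as far as the arm can. A call with a gripper value outside its range is refused whole. The fingers move at their own pace and stop on an object; "newtons" is the grip in N (left out, the last holds). Time passes only in rows, so rows that repeat a pose let the fingers close. It gives the time, the measured TCP pose, the force and the opening at its end, in the units of the state.
- manip.read_state(): the state, without advancing time (a new reading comes with each control period).
- manip.camera(name): name is "side" or "top"; returns a dict with "img" (480x640x3 uint8, red, green, blue), "vfov" (degrees; the focal length in pixels is half the picture's height over the tangent of half this angle, whatever the lens; pixels are square), "cx", "cy" (the principal point, pixels), "dist" ([k1, k2, p1, p2, k3] as OpenCV has them; the pictures are not rectified), "pose" (4x4, takes a point from camera to world coordinates). Camera axes: x right, y down, z forward; pixel columns grow to the right and rows downward; lengths in mm; the calibration is good to about 2 mm. A picture is of the moment at which its call begins. There is no depth.
- manip.sign_off(): hands the job in, once; it reports no verdict.
Trained networks look in a picture, given as the dict that the camera call returned (one of the last four; its "shot" number tells which), for a name from the list of things; names that differ only in an ending like _2 or _b are one class to them, and where a whole thing is asked for, a point or a joint stands for the part that bears it (a point fixed in the world has none). Each returns a list of dicts, best first, with "conf" (0 to 1); they miss things now and then, are a little off and sometimes report something else, mostly with a low value. They report only what shows in the picture. A call takes as long as a camera call. They do not tell look-alikes from the thing itself.
- manip.find_in(target, picture): "rect" ([left, top, width, height] in pixels, round what is visible of it).
- manip.silhouettes(target, picture): "pixels" (480x640 bool, what is visible of it) and "rect" ([left, top, width, height] in pixels, round what is visible of it).
The state is a dict: "clock": time; "joints": joint angles; "qd": joint speeds; "effort": joint torques, N m; "eef_pos": TCP position; "eef_rot": TCP orientation; "wrist_force": force on the tool from outside, world axes, zero at the start; "moment": the same for the moment, N m; "finger_gap": finger opening in mm.
Only numpy, scipy, OpenCV 4.12 (cv2) and the standard library are available. Lean on these libraries where they do the work, as an engineer would, in place of code of your own. Each camera call takes 0.05 s, during which the arm holds its last target. There are 200 camera calls.

TASK

Clear up after cracking a coconut: with the wooden scraper block from the cork mat, wipe all four pieces of shell off the chopping board into the aluminium tray at its end, including those under the dish rack, and then stand the scraper upright on the cork mat again and let go. Move the pieces with the scraper only, never with the gripper, do not knock the dish rack, and leave the cup, pot, fork, food carrier and bottle where they are.

Things in the scene. Friction and masses are not known exactly. Their poses are not given: they have to be found in the camera images.
- scraper_mid (a point): wooden scraper block, loose, 0.22 kg, standing on the cork mat: an upside-down T, 24 mm thick (own y). Its blade is a bar 140 mm long (own x), 32 mm high; on its middle a handle, 44 mm long (own x), rises from 32 to 92 mm above the underside. Both ends alike. The point is at its centre, 46 mm above the underside; own z up
- shell0_mid (a point): loose piece of broken coconut shell, dark brown, a shallow arch about 68 mm long (own x), 40 to 44 mm wide, 13 mm high, 6 mm thick, 22 g, lying hollow side down on the chopping board; this point is at its middle, 6 mm above its underside
- shell1_mid (a point): loose piece of broken coconut shell, dark brown, a shallow arch about 68 mm long (own x), 40 to 44 mm wide, 13 mm high, 6 mm thick, 22 g, lying hollow side down on the chopping board; this point is at its middle, 6 mm above its underside
- shell2_mid (a point): loose piece of broken coconut shell, dark brown, a shallow arch about 68 mm long (own x), 40 to 44 mm wide, 13 mm high, 6 mm thick, 22 g, lying hollow side down on the chopping board; this point is at its middle, 6 mm above its underside
- shell3_mid (a point): loose piece of broken coconut shell, dark brown, a shallow arch about 68 mm long (own x), 40 to 44 mm wide, 13 mm high, 6 mm thick, 22 g, lying hollow side down on the chopping board; this point is at its middle, 6 mm above its underside
- board: chopping board, pale wood, fixed: 220 mm (own x, away from the robot) by 300 mm (own y), origin under its centre, top face 35 mm above the origin. Along its far (+x) edge, just outside the 220 mm, a 12 mm thick ledge stands 20 mm above the top face; the other three edges are open
- rack: steel wire dish rack, fixed, over the far part of the board; origin and axes as the board's. Level grid of bars from own x = 20 to 144 mm, y = -168 to 168 mm, underside 160 mm above the origin; a tin and a cup fixed on it reach up to 245 mm. Legs behind the board at x = 138, y = +-158 mm; front and ends open. Two pieces lie below it: an upright gripper does not fit, it must lean back to the robot about 30 to 45 degrees
- tray: shallow open aluminium tray, fixed, close against the left or the right end of the board: 250 mm (own x) by 220 mm (own y), 25 mm high (10 mm lower than the board's top face), walls and floor 4 mm; origin under its centre, axes parallel to the board's, its centre 265 mm from the board's centre so that 5 mm of gap is left between them
- mat: cork place mat, fixed, at the other end of the board: 440 mm (own x) by 200 mm (own y), 5 mm thick, origin under its centre, axes parallel to the board's; the scraper stands near its middle, the cup and the pot on its end nearest the robot
- cup: blue plastic cup, bystander, loose, 95 mm high, 74 mm wide at the rim; origin under its centre
- pot: small white lidded ceramic pot with a knob, bystander, loose, 80 mm wide, 91 mm high; origin under its centre
- fork: stainless steel fork, bystander, loose, 185 mm long (own x), 4 mm thick, lying on the table in front of the tray; origin near its middle, underside
- carrier: three-tier round aluminium food carrier, bystander, loose, 128 mm wide, 236 mm high with its handle; origin under its centre
- bottle: amber glass bottle, bystander, loose, 72 mm wide, 210 mm high; origin under its centre
There are look-alikes about, which are no part of the job. Leave any purple look-alike of the part that bears shell0_mid alone.

How it is judged:
By the outcome, as a careful person would: the job done as asked, in the order asked, and still so for the second after the job is handed in, with the robot touching nothing.
It also fails if it takes over 67 s, if anything falls off the work surface, if the arm or the gripper's body presses on something with over 40 N, if the wrist force passes 120 N, or if a joint passes its speed limit or range.

## Working session

There is one attempt and no reset: what is moved stays moved. The work goes in short steps, Python scripts to look and compute and a tool call to move; the robot and the scene stay as the last step left them, time stands still between calls to the robot, and variables do not carry over. Pictures are saved under pics/ and viewed, about 8 in all and at most 12, crops included, and the job is handed in when it is done.

Besides the shell and the picture viewer there is one more tool, called after "Call:" by a JSON object that holds its "op" and its "data", one argument or row to a line. send_rows: Moves the arm, as the interface text tells. Its arguments: {"type":"object","properties":{"series":{"type":"array"},"newtons":{"type":"number"}},"required":["series"]}

```bash
mkdir -p pics; python3 - <<'E'
from cell import manip
import cv2, numpy as np, pickle
s=manip.read_state(); print({k:np.round(v,3).tolist() if not isinstance(v,float) else v for k,v in s.items()})
for n in ("top","side"):
    c=manip.camera(n); cv2.imwrite(f"pics/{n}0.png",c["img"][:,:,::-1])
    print(n,c["vfov"],c["cx"],c["cy"],c["dist"],np.round(c["pose"],4).tolist())
    pickle.dump(c,open(n+"0.pkl","wb"))
    for t in ["scraper_mid","shell0_mid","board","tray","mat","cup","pot","rack","fork"]:
        print(t,[(d["rect"],round(d["conf"],2)) for d in manip.find_in(t,c)][:6])
E
```

```text
{'clock': 0.0, 'joints': [-1.194, 0.3, 1.522, 0.0, 1.321, -0.067], 'qd': [0.001, 0.002, -0.0, -0.002, 0.001, -0.0], 'effort': [-0.001, -53.181, -35.274, 0.071, 0.024, -0.0], 'eef_pos': [236.048, -496.486, 212.889], 'eef_rot': [-3.14, -0.0, 0.444], 'wrist_force': [-0.241, 0.237, -0.008], 'moment': [0.044, 0.008, -0.01], 'finger_gap': 94.15946451125635}
top 43.68904094203555 329.19348809984 240.44920479638276 [0.06228425 0.         0.         0.         0.        ] [[0.0231, -0.9791, 0.202, 199.1971], [-0.9997, -0.0228, 0.004, -14.2975], [0.0007, -0.202, -0.9794, 1600.7095], [0.0, 0.0, 0.0, 1.0]]
scraper_mid [([424.0, 211.6, 25.5, 53.9], 0.57)]
shell0_mid [([485.8, 183.3, 31.4, 19.6], 0.87), ([351.4, 238.1, 24.4, 30.8], 0.78), ([324.0, 145.1, 26.6, 14.7], 0.6), ([416.4, 326.7, 18.9, 27.4], 0.58)]
board [([275.2, 185.1, 118.3, 93.2], 0.59)]
tray [([193.2, 193.8, 82.9, 95.3], 0.63)]
mat [([387.7, 152.8, 88.7, 158.3], 0.83)]
cup [([442.1, 276.3, 35.0, 25.0], 0.89)]
pot [([406.5, 272.8, 28.0, 33.5], 0.56)]
rack [([261.6, 157.4, 139.6, 60.4], 0.67)]
fork [([202.4, 304.5, 68.9, 14.4], 0.74), ([405.4, 273.7, 29.8, 33.1], 0.47)]
side 45.73878894020861 322.05883092998306 237.7181425727783 [-0.09397419  0.          0.          0.          0.        ] [[-0.9906, -0.0809, 0.1105, 363.0594], [-0.1367, 0.6354, -0.76, 1074.9317], [-0.0088, -0.7679, -0.6405, 969.0113], [0.0, 0.0, 0.0, 1.0]]
scraper_mid [([303.7, 162.7, 49.2, 32.1], 0.71)]
shell0_mid [([217.2, 231.9, 18.6, 17.0], 0.86), ([414.7, 196.0, 19.9, 9.0], 0.73), ([325.9, 212.7, 27.8, 20.4], 0.72)]
board [([256.1, 200.1, 103.1, 88.8], 0.82)]
tray [([252.1, 288.1, 115.0, 86.6], 0.6)]
mat [([241.2, 172.6, 155.6, 46.2], 0.85)]
cup [([371.1, 147.7, 23.4, 32.2], 0.69)]
pot [([369.2, 179.2, 25.8, 26.9], 0.75), ([278.3, 246.9, 15.3, 21.0], 0.4)]
rack [([224.2, 146.2, 84.4, 151.8], 0.93), ([304.6, 163.1, 47.9, 31.1], 0.44)]
fork [([387.7, 304.1, 11.6, 59.0], 0.72)]
```

View pics/top0.png

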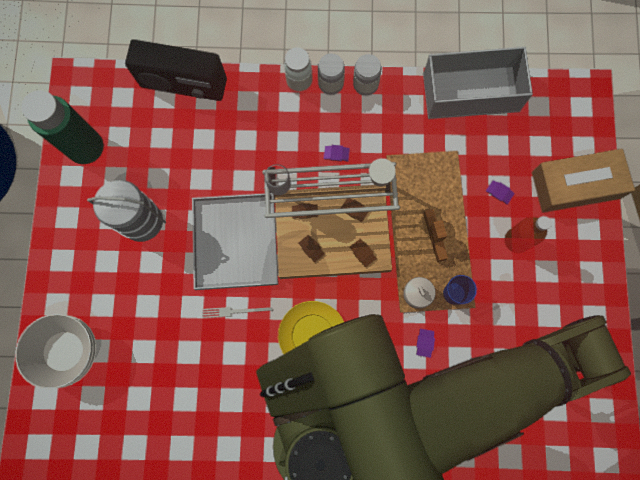

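View pics/side0.png

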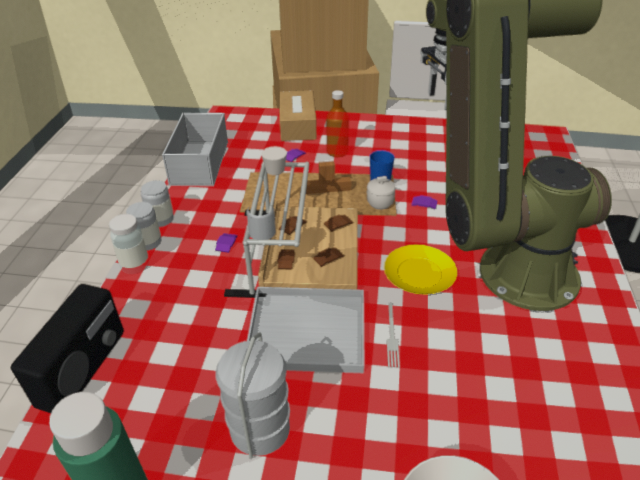

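The top view shows the board centre at about (335,235), the tray on its left (+y) and the mat on its right. The scraper is near (437,235). Shells are near (312,249), (363,253), (306,211) and (355,210), the last two under the rack. Purple look-alikes are off the board.

My rows cannot tilt the tool. So I'll grip the scraper by the near end of its blade with the tool upright: it then reaches about 130 mm under the rack while the gripper stays in front.

```bash
cat > h.py <<'E'
import numpy as np, cv2
def K(c):
    f=240/np.tan(np.radians(c["vfov"]/2)); return np.array([[f,0,c["cx"]],[0,f,c["cy"]],[0,0,1.]])
def unp(c,uv,z):
    p=cv2.undistortPoints(np.float64(uv).reshape(-1,1,2),K(c),np.float64(c["dist"]))[:,0]
    P=c["pose"]; d=np.c_[p,np.ones(len(p))]@P[:3,:3].T
    return P[:3,3]+d*((z-P[2,3])/d[:,2])[:,None]
def proj(c,X):
    R=c["pose"][:3,:3].T; t=-R@c["pose"][:3,3]
    return cv2.projectPoints(np.float64(X).reshape(-1,1,3),cv2.Rodrigues(R)[0],t,K(c),np.float64(c["dist"]))[0][:,0]
def rect(c,mask,z):
    v,u=np.nonzero(mask); p=unp(c,np.c_[u,v],z)[:,:2]
    r=cv2.minAreaRect(p.astype(np.float32)); return np.round(p.mean(0)),np.round(r[0],1),np.round(r[1],1),round(r[2],1)
E
python3 - <<'E'
from cell import manip
from h import *
for n in ("top","side"):
    c=manip.camera(n); print(n)
    for t,z in [("tray",25),("mat",5),("board",35),("scraper_mid",60),("shell0_mid",45),("cup",60),("pot",60)]:
        for d in manip.silhouettes(t,c): print(t,np.round(d["rect"]),round(d["conf"],2),*rect(c,d["pixels"],z))
    if n=="top": cv2.imwrite("pics/top1.png",cv2.resize(c["img"][145:315,185:485,::-1],None,fx=2.6,fy=2.6,interpolation=cv2.INTER_CUBIC))
    else: cv2.imwrite("pics/side1.png",cv2.resize(c["img"][140:300,220:410,::-1],None,fx=3.7,fy=3.7,interpolation=cv2.INTER_CUBIC))
E
```

```text
top
tray [194. 192.  81.  97.] 0.6 [514. 249.] [518.5 247.1] [253.1 223.6] 5.0
tray [403. 275.  35.  31.] 0.53 [ 390. -247.] [ 391.2 -248.8] [79.3 81.9] 1.4
mat [389. 151.  84. 158.] 0.57 [ 583. -279.] [ 567.3 -279.8] [442.  204.4] 5.1
mat [205. 307.  36.   9.] 0.33 [328. 284.] [329.  271.5] [ 24.  100.2] 4.2
board [204. 308.  69.  12.] 0.69 [329. 239.] [329.1 225.9] [ 20.8 178.9] 5.0
board [274. 185. 118.  94.] 0.58 [538. -16.] [549.6 -16.3] [242.1 300. ] 5.0
scraper_mid [422. 208.  26.  56.] 0.76 [ 541. -289.] [ 540.9 -292.7] [140.2  45.2] 14.2
shell0_mid [417. 329.  18.  30.] 0.95 [ 259. -259.] [ 259.3 -259.3] [43.7 67.4] 81.3
shell0_mid [490. 184.  28.  19.] 0.83 [ 664. -464.] [ 665.2 -463.6] [66.7 43.3] 59.5
shell0_mid [325. 146.  24.  16.] 0.76 [765. -22.] [765.5 -22.1] [67.7 44.1] 87.0
shell0_mid [348. 237.  29.  34.] 0.61 [490. -98.] [489.7 -98. ] [70.1 46.8] 38.6
cup [443. 276.  32.  27.] 0.75 [ 395. -346.] [ 395.9 -345.3] [74.9 83. ] 1.5
pot [401. 273.  36.  35.] 0.71 [ 386. -243.] [ 386.9 -243.6] [77.5 80.1] 1.4
side
tray [316. 250.  28.  14.] 0.63 [501.  21.] [502.1  20.3
[... 527 characters left out ...]
.] 0.6 [ 395. -365.] [ 394.3 -366. ] [ 72.  151.8] 2.3
scraper_mid [251. 288. 114.  87.] 0.42 [502. 287.] [512.7 289.9] [240.9 230.3] 5.5
shell0_mid [327. 216.  24.  16.] 0.75 [492. -91.] [493.2 -91.8] [72.8 53.9] 40.9
shell0_mid [215. 231.  23.  21.] 0.75 [764.  27.] [764.1  26.3] [70.8 45.7] 89.8
shell0_mid [413. 196.  21.  11.] 0.68 [ 265. -211.] [ 265.4 -212.7] [45.3 65.2] 83.3
shell0_mid [284. 148.  18.  11.] 0.67 [ 664. -409.] [ 667.7 -408.2] [73.8 49.6] 63.6
cup [368. 150.  25.  25.] 0.58 [ 395. -362.] [ 394.2 -362.1] [ 69.4 150.2] 4.2
pot [366. 176.  30.  31.] 0.77 [ 387. -219.] [ 386.4 -222.6] [ 74.  154.3] 0.2
pot [278. 249.  14.  23.] 0.29 [592.  86.] [592.6  86.7] [35.  67.9] 7.6
```

View pics/top1.png

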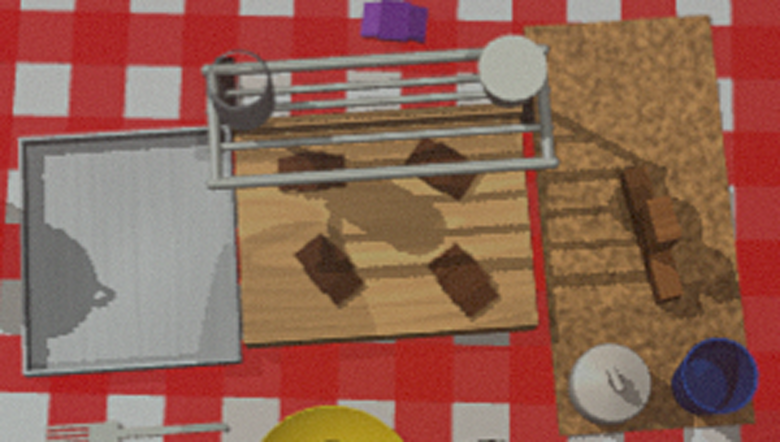

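View pics/side1.png

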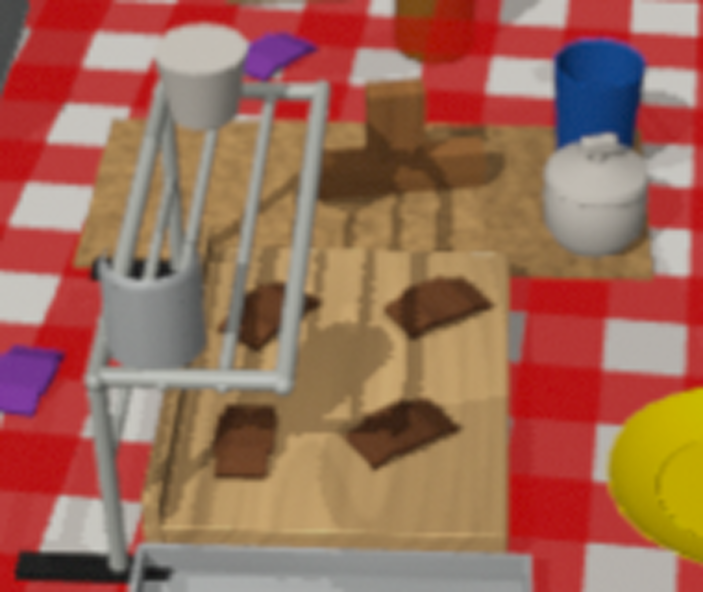

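```bash
python3 - <<'E'
import pickle
from h import *
c=pickle.load(open("top0.pkl","rb")); s=pickle.load(open("side0.pkl","rb"))
T=lambda a:np.float64(a)/2.6+[185,145]; S=lambda a:np.float64(a)/3.7+[220,140]
a=np.radians(5);R=np.array([[np.cos(a),-np.sin(a)],[np.sin(a),np.cos(a)]]);B=np.array([543,-17])
def show(n,p): print(n,np.round(p[:,:2]).tolist(),"board",np.round((p[:,:2]-B)@R).tolist())
show("shellsT",unp(c,T([(330,270),(464,281),(312,171),(443,168)]),45))
show("shellsS",unp(s,S([(403,432),(438,306),(246,441),(270,314)]),45))
show("boardcorn",unp(c,T([(535,326),(245,345)]),35)); show("boardS",unp(s,S([(508,252),(507,548)]),35))
show("blade top L far/near T z37",unp(c,T([(622,170),(642,166),(655,298),(678,292)]),37))
show("handle top T z97",unp(c,T([(645,200),(668,196),(682,236),(660,243)]),97))
show("handle top S z97",unp(s,S([(368,82),(421,82),(424,95),(368,98)]),97))
show("blade S bottom z5",unp(s,S([(320,200),(488,180)]),5))
for d in(70,-70):
    pass
show("pot,cup",unp(c,T([(610,383),(716,376)]),80))
E
```

```text
shellsT [[496.0, 37.0], [488.0, -99.0], [600.0, 59.0], [606.0, -76.0]] board [[-42.0, 58.0], [-62.0, -77.0], [63.0, 71.0], [58.0, -64.0]]
shellsS [[496.0, 48.0], [489.0, -88.0], [597.0, 70.0], [605.0, -64.0]] board [[-41.0, 69.0], [-60.0, -66.0], [61.0, 82.0], [58.0, -52.0]]
boardcorn [[445.0, -172.0], [419.0, 121.0]] board [[-111.0, -146.0], [-112.0, 149.0]]
boardS [[446.0, -171.0], [419.0, 137.0]] board [[-110.0, -145.0], [-110.0, 164.0]]
blade top L far/near T z37 [[610.0, -262.0], [615.0, -282.0], [477.0, -294.0], [483.0, -317.0]] board [[46.0, -250.0], [49.0, -271.0], [-90.0, -270.0], [-86.0, -294.0]]
handle top T z97 [[564.0, -275.0], [569.0, -297.0], [529.0, -310.0], [521.0, -289.0]] board [[-1.0, -258.0], [1.0, -282.0], [-40.0, -291.0], [-46.0, -269.0]]
handle top S z97 [[567.0, -292.0], [526.0, -297.0], [522.0, -279.0], [564.0, -270.0]] board [[-0.0, -276.0], [-41.0, -278.0], [-44.0, -259.0], [-1.0, -254.0]]
blade S bottom z5 [[602.0, -260.0], [473.0, -304.0]] board [[37.0, -247.0], [-95.0, -280.0]]
pot,cup [[383.0, -241.0], [393.0, -344.0]] board [[-178.0, -209.0], [-178.0, -313.0]]
```

Call:
{"op": "send_rows", "data": {
  "series": [
    [[0.5,313,-66,70,11.2],[0.5,313,-66,70,11.2],[0.5,313,-66,70,11.2],[0.5,313,-66,70,11.2],[0.5,313,-66,70,11.2],[0.5,313,-66,70,11.2],[0.5,313,-66,70,11.2],[0.5,313,-66,70,11.2],[0.5,313,-66,70,11.2],[0.5,313,-66,70,11.2]]
  ],
  "newtons": 60
}}

```text
clock: 2.8
eef_pos: [489.9, -303.5, 143.8]
eef_rot: [3.141, -0.0, 0.247]
wrist_force: [-0.2, -0.4, 0.8]
finger_gap: 47.4
```

Call:
{"op": "send_rows", "data": {
  "series": [
    [[0.5,0,0,40,0],[0.5,0,0,80,0],[0.5,0,0,100,0],[0.5,0,0,115,0],[0.5,0,0,126,0],[0.5,0,0,126,0],[0.5,0,0,126,0]]
  ]
}}

```text
clock: 3.5
eef_pos: [490.8, -303.2, 18.4]
eef_rot: [3.141, -0.001, 0.248]
wrist_force: [0.5, -0.5, -0.7]
finger_gap: 46.8
```

```bash
python3 - <<'E'
from cell import manip
import cv2
c=manip.camera("side"); cv2.imwrite("pics/side2.png",cv2.resize(c["img"][90:250,270:430,::-1],None,fx=3.7,fy=3.7,interpolation=cv2.INTER_CUBIC))
E
```

```text
(no output)
```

View pics/side2.png

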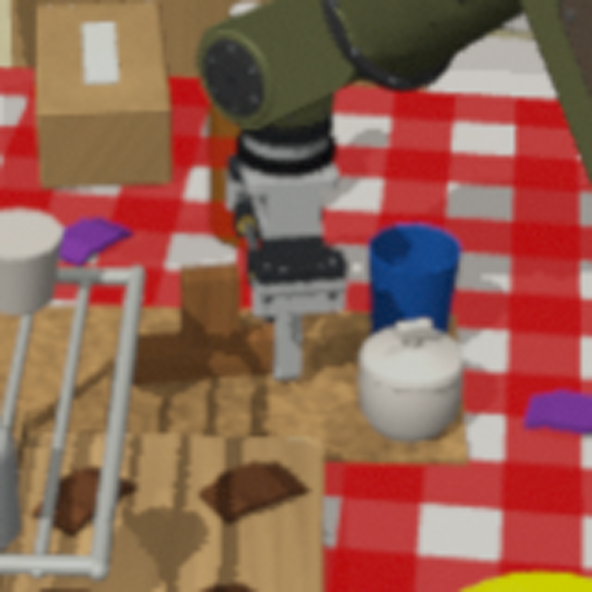

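The finger pair straddles the near end of the blade, crop (285,345), and is clear of the pot and cup. Now I'll close the gripper.

Call:
{"op": "send_rows", "data": {
  "series": [
    [[0,0,0,0,0],[0,0,0,0,0],[0,0,0,0,0],[0,0,0,0,0],[0,0,0,0,0],[0,0,0,0,0]]
  ],
  "newtons": 60
}}

```text
clock: 4.15
eef_pos: [490.7, -302.9, 17.8]
eef_rot: [3.141, -0.0, 0.248]
wrist_force: [-1.5, -1.0, 6.2]
finger_gap: 23.7
```

Call:
{"op": "send_rows", "data": {
  "series": [
    [[0,0,0,-20,0],[0,0,0,-45,0],[0,0,0,-75,0],[0,0,0,-75,0],[0,0,0,-75,0]]
  ]
}}

```text
clock: 4.65
eef_pos: [490.2, -302.5, 91.8]
eef_rot: [-3.141, 0.0, 0.248]
wrist_force: [-0.5, 0.5, -2.0]
finger_gap: 24.0
```

```bash
python3 - <<'E'
from cell import manip
import cv2
print(manip.read_state()["moment"])
c=manip.camera("side"); cv2.imwrite("pics/side3.png",cv2.resize(c["img"][90:250,270:430,::-1],None,fx=3.7,fy=3.7,interpolation=cv2.INTER_CUBIC))
E
```

```text
[-0.04622648  0.13803057  0.01084447]
```

View pics/side3.png

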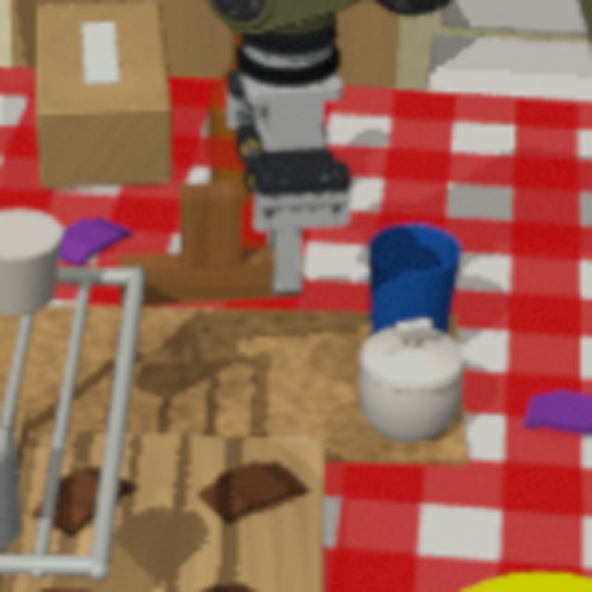

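The scraper is held level and the force reads its weight, about 2 N. Next I'll move to the start of the front sweep.

Call:
{"op": "send_rows", "data": {
  "series": [
    [[0,0,0,-40,0],[0,-44,-58,-40,9.2],[0,-44,-58,-40,9.2],[0,-44,-58,-40,9.2],[0,-34,-104,-40,9.2],[0,-24,-150,-40,9.2],[0,-24,-150,-40,9.2],[0,-24,-150,-40,9.2],[0,-24,-150,-40,9.2]]
  ]
}}

```text
clock: 5.6
eef_pos: [430.6, -164.0, 131.9]
eef_rot: [-3.141, 0.001, 0.087]
wrist_force: [-1.3, -0.5, -0.7]
finger_gap: 23.5
```

Call:
{"op": "send_rows", "data": {
  "series": [
    [[0,0,0,40,0],[0,0,0,65,0],[0,0,0,75,0],[0,0,0,80,0],[0,0,0,82,0],[0,0,0,82,0]]
  ]
}}

```text
clock: 6.2
eef_pos: [430.8, -163.6, 51.1]
eef_rot: [3.141, -0.001, 0.087]
wrist_force: [-0.0, -0.4, -1.9]
finger_gap: 23.5
```

Call:
{"op": "send_rows", "data": {
  "series": [
    [[0,0,0,1.5,0],[0,0,-15,1.5,0],[0,0,-35,1.5,0],[0,0,-57,1.5,0],[0,0,-79,1.5,0],[0,0,-101,1.5,0],[0,0,-123,1.5,0],[0,0,-145,1.5,0],[0,0,-160,1.5,0],[0,0,-160,1.5,0]]
  ]
}}

```text
clock: 7.2
eef_pos: [416.0, -2.0, 49.3]
eef_rot: [-3.142, -0.0, 0.09]
wrist_force: [0.3, -0.4, -1.9]
finger_gap: 23.3
```

```bash
python3 - <<'E'
from cell import manip
import cv2
c=manip.camera("side"); cv2.imwrite("pics/side4.png",cv2.resize(c["img"][140:300,220:410,::-1],None,fx=3.7,fy=3.7,interpolation=cv2.INTER_CUBIC))
E
```

```text
(no output)
```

View pics/side4.png

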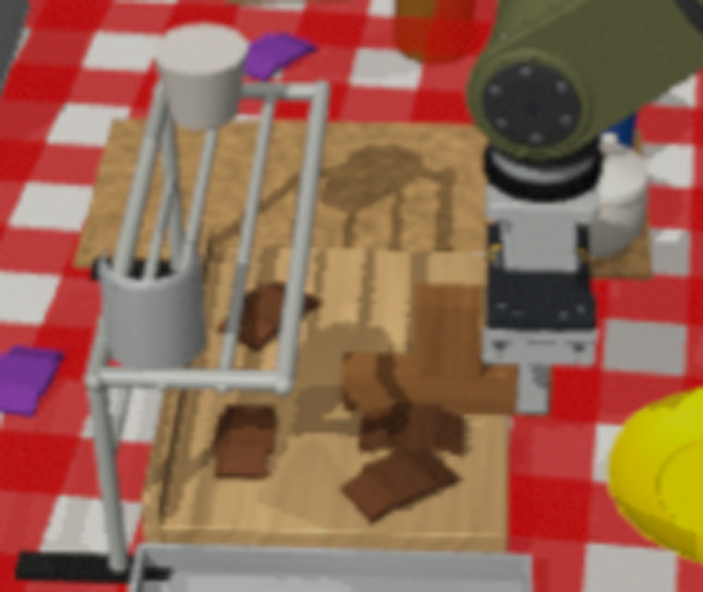

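Both front pieces are riding ahead of the blade (crop ~(412,430), (400,482)) and the fingers are off the board. I'll continue the sweep.

Call:
{"op": "send_rows", "data": {
  "series": [
    [[0,0,-15,0,0],[0,0,-35,0,0],[0,0,-55,0,0],[0,0,-75,0,0],[0,0,-95,0,0],[0,0,-115,0,0],[0,0,-135,0,0],[0,0,-155,0,0],[0,0,-175,0,0],[0,0,-185,0,0]]
  ]
}}

```text
clock: 8.25
eef_pos: [400.2, 181.2, 49.1]
eef_rot: [-3.141, -0.0, 0.088]
wrist_force: [0.2, -0.2, -2.2]
finger_gap: 23.7
```

```bash
python3 - <<'E'
from cell import manip
import cv2, numpy as np
c=manip.camera("side");d=manip.camera("top")
a=cv2.resize(c["img"][170:390,220:410,::-1],(518,600),interpolation=cv2.INTER_CUBIC)
b=cv2.resize(d["img"][150:320,185:265,::-1],(282,600),interpolation=cv2.INTER_CUBIC)
cv2.imwrite("pics/both5.png",np.hstack([a,b]))
E
```

```text
(no output)
```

View pics/both5.png

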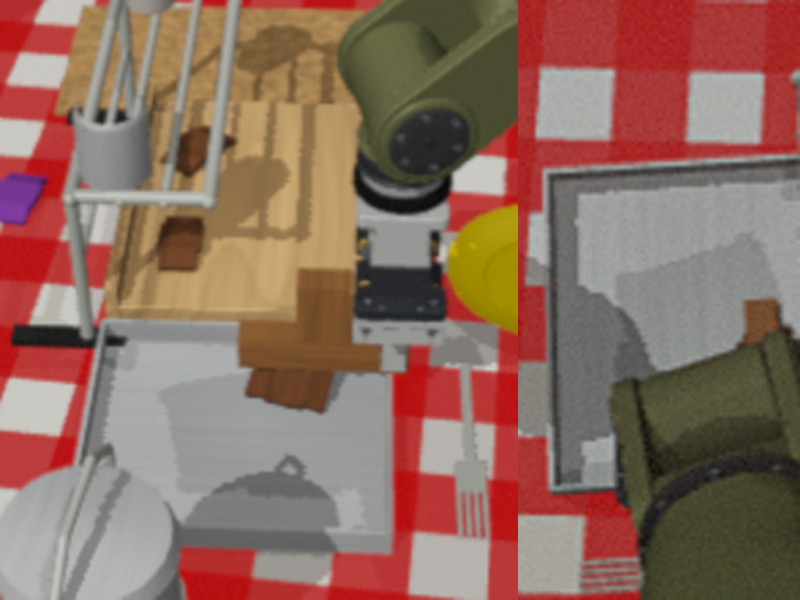

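Call:
{"op": "send_rows", "data": {
  "series": [
    [[0,0,0,-30,0],[0,0,45,-30,0],[0,0,95,-30,0],[0,0,145,-30,0],[0,0,195,-30,0],[0,0,245,-30,0],[0,0,295,-30,0],[0,0,345,-30,0],[0,0,345,-30,0],[0,0,345,-8,0]]
  ]
}}

```text
clock: 9.35
eef_pos: [430.9, -165.9, 58.4]
eef_rot: [3.139, -0.003, 0.084]
wrist_force: [1.1, -0.1, -3.3]
finger_gap: 23.7
```

```bash
cat > st.py <<'E'
from cell import manip
import numpy as np
s=manip.read_state(); p=s["eef_pos"]; a=np.radians(5)
R=np.array([[np.cos(a),-np.sin(a)],[np.sin(a),np.cos(a)]])
print("board xy",np.round((p[:2]-np.array([543,-17]))@R,1),"z",round(p[2],1),"yaw",np.degrees(s["eef_rot"][2]).round(2),s["clock"])
E
python3 st.py
```

```text
board xy [-124.7 -138.5] z 58.4 yaw 4.82 9.35
```

Next I'll slide in under the rack by 88 mm, then settle the blade to board height.

Call:
{"op": "send_rows", "data": {
  "series": [
    [[0,20,0,0,0],[0,45,0,0,0],[0,65,0,0,0],[0,80,0,0,0],[0,88,0,0,0],[0,88,0,0,0],[0,88,0,5,0],[0,88,0,8,0],[0,88,0,8,0]]
  ]
}}

```text
clock: 10.25
eef_pos: [517.3, -155.5, 48.4]
eef_rot: [-3.141, 0.001, 0.087]
wrist_force: [-0.6, -0.4, -1.5]
finger_gap: 23.6
```

```bash
python3 st.py; python3 - <<'E'
from cell import manip
import cv2
c=manip.camera("side"); cv2.imwrite("pics/side6.png",cv2.resize(c["img"][110:290,220:410,::-1],None,fx=3.3,fy=3.3,interpolation=cv2.INTER_CUBIC))
E
```

```text
board xy [ -37.7 -135.8] z 48.4 yaw 5.01 10.25
```

View pics/side6.png

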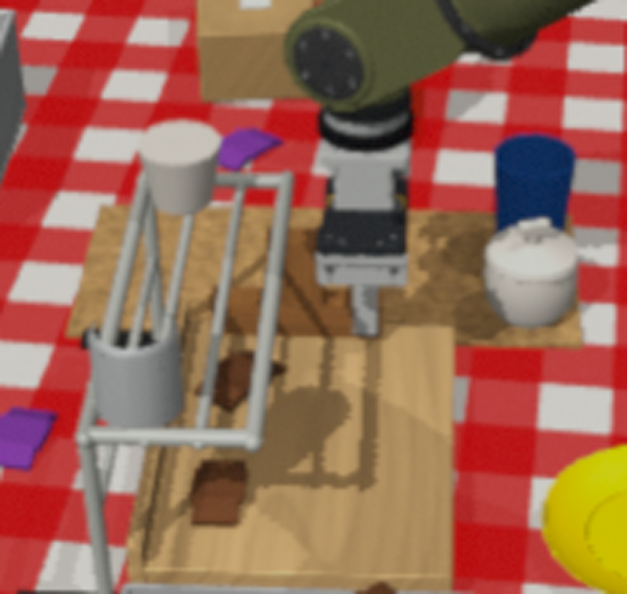

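The blade is under the rack, behind both pieces. The gripper body is clear of the rack's front bar, so I'll sweep.

Call:
{"op": "send_rows", "data": {
  "series": [
    [[0,0,-12,0,0],[0,0,-30,0,0],[0,0,-50,0,0],[0,0,-70,0,0],[0,0,-90,0,0],[0,0,-110,0,0],[0,0,-130,0,0],[0,0,-150,0,0],[0,0,-165,0,0],[0,0,-170,0,0]]
  ]
}}

```text
clock: 11.3
eef_pos: [502.9, 15.3, 49.1]
eef_rot: [-3.142, -0.0, 0.089]
wrist_force: [0.0, 0.0, -2.7]
finger_gap: 23.2
```

Call:
{"op": "send_rows", "data": {
  "series": [
    [[0,0,-12,0,0],[0,0,-30,0,0],[0,0,-50,0,0],[0,0,-70,0,0],[0,0,-90,0,0],[0,0,-110,0,0],[0,0,-130,0,0],[0,0,-150,0,0],[0,0,-170,0,0],[0,0,-182,0,0]]
  ]
}}

```text
clock: 12.3
eef_pos: [487.0, 196.3, 48.9]
eef_rot: [-3.141, -0.0, 0.088]
wrist_force: [-0.3, -0.3, -2.8]
finger_gap: 23.6
```

```bash
python3 st.py; python3 - <<'E'
from cell import manip
import cv2, numpy as np
c=manip.camera("side");d=manip.camera("top")
a=cv2.resize(c["img"][170:390,220:410,::-1],(440,510),interpolation=cv2.INTER_CUBIC)
b=cv2.resize(d["img"][150:320,185:305,::-1],(360,510),interpolation=cv2.INTER_CUBIC)
cv2.imwrite("pics/both7.png",np.hstack([a,b]))
E
```

```text
board xy [-37.2 217.4] z 48.9 yaw 5.04 12.3
```

View pics/both7.png

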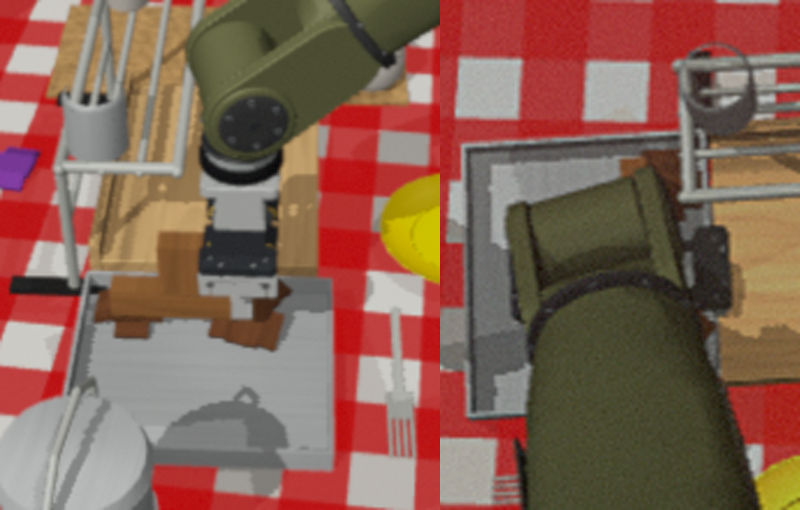

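Pieces are in the tray, but one on the near side seems to lean on the wall at (278,292). I'll lift, back off and look.

Call:
{"op": "send_rows", "data": {
  "series": [
    [[0,0,0,-30,0],[0,0,0,-70,0],[0,0,0,-70,0],[0,-40,30,-70,0],[0,-85,80,-70,0],[0,-95,130,-70,0],[0,-95,180,-70,0],[0,-95,230,-70,0],[0,-95,280,-70,0],[0,-95,280,-70,0]]
  ]
}}

```text
clock: 13.4
eef_pos: [416.5, -96.2, 118.5]
eef_rot: [3.141, 0.0, 0.084]
wrist_force: [0.3, 0.8, -1.8]
finger_gap: 23.5
```

```bash
python3 st.py; python3 - <<'E'
from cell import manip
import cv2, numpy as np
c=manip.camera("side");d=manip.camera("top")
a=cv2.resize(c["img"][260:390,240:380,::-1],(420,390),interpolation=cv2.INTER_CUBIC)
b=cv2.resize(d["img"][180:300,185:300,::-1],(374,390),interpolation=cv2.INTER_CUBIC)
cv2.imwrite("pics/both8.png",np.hstack([a,b]))
E
```

```text
board xy [-132.9  -67.9] z 118.5 yaw 4.8 13.4
```

View pics/both8.png

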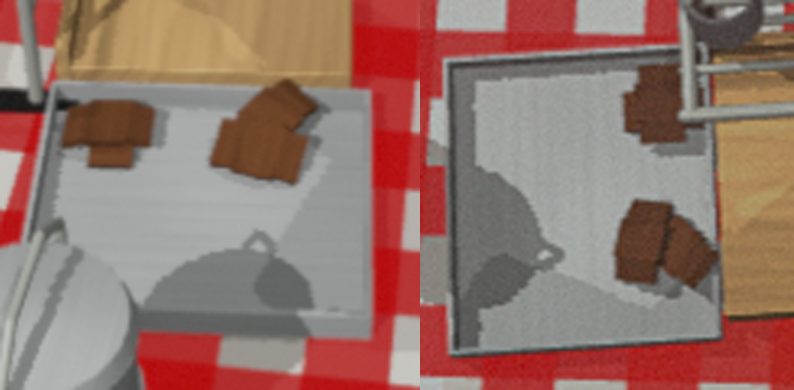

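All four pieces lie in the tray as two overlapping pairs: side crop (110,130) and (265,135), and the top crop agrees. The board is clear. Now I'll return the scraper to its old spot.

Call:
{"op": "send_rows", "data": {
  "series": [
    [[0,0,0,-25,0],[0,0,45,-25,0],[0,0,95,-25,0],[0,0,140,-25,0],[0,10,180,-25,0],[0,40,212,-25,-5],[0,56,212,-25,-9.2],[0,56,212,-25,-9.2],[0,56,212,-25,-9.2],[0,56,212,-25,-9.2]]
  ]
}}

```text
clock: 14.5
eef_pos: [490.9, -297.6, 143.9]
eef_rot: [-3.141, 0.0, 0.247]
wrist_force: [-0.3, 0.4, -1.2]
finger_gap: 23.5
```

```bash
python3 st.py
```

```text
board xy [ -76.4 -275. ] z 143.9 yaw 14.18 14.5
```

Call:
{"op": "send_rows", "data": {
  "series": [
    [[0,0,0,40,0],[0,0,0,80,0],[0,0,0,105,0],[0,0,0,115,0],[0,0,0,120,0],[0,0,0,123,0],[0,0,0,125,0],[0,0,0,125,0],[0,0,0,125,0]]
  ]
}}

```text
clock: 15.4
eef_pos: [491.7, -298.6, 19.6]
eef_rot: [3.141, -0.001, 0.248]
wrist_force: [-0.1, 0.1, -1.9]
finger_gap: 24.1
```

Call:
{"op": "send_rows", "data": {
  "series": [
    [[0,0,0,0.7,0],[0,0,0,1.4,0],[0,0,0,1.4,0],[0,0,0,1.4,0]]
  ]
}}

```text
clock: 15.8
eef_pos: [491.6, -298.5, 17.8]
eef_rot: [3.141, -0.0, 0.248]
wrist_force: [-1.2, 0.7, 2.4]
finger_gap: 23.6
```

The force changed from −2 N to +2.4 N, so the scraper is resting on the mat. I'll open gently to about 45 mm, then rise.

Call:
{"op": "send_rows", "data": {
  "series": [
    [[0.3,0,0,0,0],[0.35,0,0,0,0],[0.4,0,0,0,0],[0.45,0,0,0,0],[0.48,0,0,0,0],[0.48,0,0,0,0],[0.48,0,0,0,0]]
  ]
}}

```text
clock: 16.5
eef_pos: [491.4, -298.4, 17.5]
eef_rot: [-3.142, 0.0, 0.248]
wrist_force: [-0.3, 0.2, 0.1]
finger_gap: 45.3
```

Call:
{"op": "send_rows", "data": {
  "series": [
    [[0.48,0,0,-15,0],[0.48,0,0,-40,0],[0.48,0,0,-80,0],[0.48,0,0,-125,0],[0.48,0,0,-170,0],[0.48,0,0,-190,0],[0.48,-45,0,-190,0],[0.48,-90,0,-190,0],[0.48,-120,0,-190,0],[0.48,-120,0,-190,0]]
  ]
}}

```text
clock: 17.5
eef_pos: [372.7, -328.6, 209.1]
eef_rot: [3.14, -0.0, 0.246]
wrist_force: [0.5, 0.5, 0.4]
finger_gap: 45.7
```

```bash
python3 st.py; python3 - <<'E'
from cell import manip
import cv2, numpy as np
c=manip.camera("side")
cv2.imwrite("pics/side9.png",cv2.resize(c["img"][130:390,210:440,::-1],None,fx=2.3,fy=2.3,interpolation=cv2.INTER_CUBIC))
E
```

```text
board xy [-196.8 -295.6] z 209.1 yaw 14.08 17.5
```

View pics/side9.png

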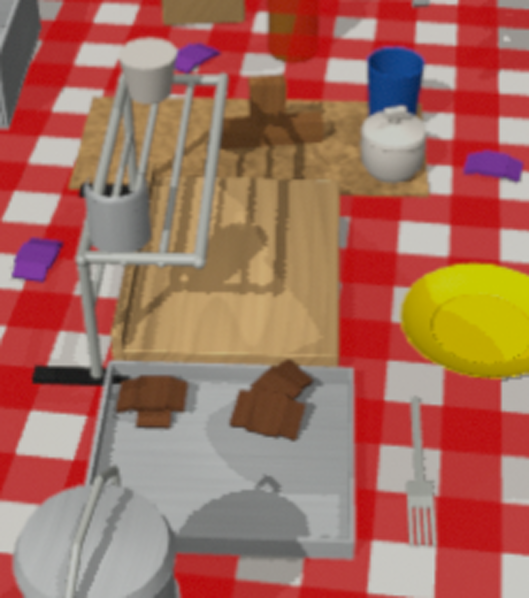

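The scraper stands upright on the mat (268,115), the board is empty, all four shells are in the tray, and the other objects stand where they were. Handing in.

```bash
python3 -c "
from cell import manip
print(manip.sign_off())"
```

```text
the job is handed in; nothing more can be done
None
```

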